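# Tip a valve block out of its packing tray and put it in the order carton

## Robot

A 6-joint arm with a two-finger parallel gripper is mounted at the origin on the work surface. World frame = base frame: x ahead of the robot, y to its left, z up, the work surface at z = 0. Lengths are in m, angles in rad, forces in N, time in s.
With the tool pointing down it reaches from about 0.25 to 0.775 m from the base axis. Payload 4 kg.
Tool frame: the origin (TCP) lies at the centre of the arm's flange, where the gripper is bolted on; the fingertips stand 199 mm ahead of it and the grasp point (between the pads) lies 180 mm ahead of it (robot.tcp_to_tips is the z of the fingertips in the tool frame, in m); z points along the fingers, y is the line along which they close (so a half turn about z gives the same grasp; the last joint's range is limited). The gripper opens to 94 mm and grips with 3 to 60 N. Pads are 16 mm wide; open, the fingers measure 119 mm over their backs; the gripper's body (75 mm by 177 mm) begins 78 mm behind the grasp point.
Start: joints at [1.171, 0.087, 1.371, -0, 1.684, -0.103], TCP at [0.161, 0.526, 0.405] pointing down, gripper open.
Joint ranges: [-3.1, 3.1], [-0.76, 2.03], [0.27, 2.55], [-1.08, 4.22], [0.17, 2.65], [-2.57, 2.57]. Speed limits (rad/s): [2.79, 2.79, 3.14, 3.14, 3.14, 3.14].

## Interface

Orientations are given as [roll, pitch, yaw] about the fixed x, y, z axes, in that order (R = Rz(yaw) Ry(pitch) Rx(roll)).
In Python, from bench import robot gives the robot as it stands.
- The arm moves only by the tool play_rows, never from a script. Its arguments are lists of equal length, an entry for each row: "translation": the shift along the tool's x, y, z scaled (see below), a list of three; "twist": the turn, a rotation vector about the tool's x, y, z scaled (see below), a list of three; "gripper": the opening, from -1 (shut) to 1 (fully open). A call has 1 to 8 rows; each row shifts and turns the commanded pose from where the row before left it, along the tool's axes as they then stand; what a row does not reach is not made up. The controller multiplies each number of a shift by 0.04 m and each number of a turn by 0.1 rad. A row lasts 1/10 s, in which the tool goes at most 50 mm and 8.59 degrees, less where a joint would pass 70% of its speed; a pose out of reach is approached as far as the arm can. A call with a number of a shift or a turn outside -1 to 1 is refused whole. A call with a gripper value outside its range is refused whole. The fingers move at their own pace and stop on an object; the grip force is fixed at half the most. Time passes only in rows, so rows that do not move let the fingers close. It gives the time, the measured TCP pose, the force, the opening and the grip force at its end, in the units of the state.
- robot.get_obs(): the state, without advancing time (a new reading comes with each control period).
- robot.snapshot(name): name is "scene" or "side" or "wrist"; returns the picture (400x640x3 uint8, red, green, blue); there is no depth.
- robot.camera_model(name): a dict with "camera_matrix" (3x3 intrinsics, pixels), "rvec" (rotation vector, rad) and "tvec" (3), from world to camera coordinates, as OpenCV has them. Camera axes: x right, y down, z forward; pixel columns grow to the right and rows downward; lengths in m; the calibration is good to about 2 mm. The wrist camera is an equidistant fisheye: a pixel r from the principal point sees the ray r / f radians off the axis. A picture is of the moment at which its call begins: read the wrist's pose just before it. camera_model takes no time and is no camera call; for the wrist camera it gives the pose at the moment of the call.
- robot.close_job(): hands the job in; it is judged then, once.
Trained networks look in the newest picture that a camera, given by its name, has taken for a name from the list of things; names that differ only in an ending like _2 or _b are one class to them, and where a whole thing is asked for, a point or a joint stands for the part that bears it (a point fixed in the world has none). Each returns a list of dicts, best first, with "score" (0 to 1); they miss things now and then, are a little off and sometimes report something else, mostly with a low value. They report only what shows in the picture. A call takes as long as a camera call. They do not tell look-alikes from the thing itself.
- robot.recognise(name, camera): "centre" ([x, y, z] in m, in world coordinates, good to about 4 mm: the middle of the surface that is visible of it).
- robot.spot_point(name, camera): "centre" ([x, y, z] in m, in world coordinates, good to about 4 mm: a listed point, or the origin of a listed thing).
The state is a dict: "time": time; "joint_positions": joint angles; "qvel": joint speeds; "joint_torque": joint torques, N m; "tool_pos": TCP position; "ee_rot": TCP orientation; "wrist_force": force on the tool from outside, world axes, zero at the start; "wrist_torque": the same for the moment, N m; "width": finger opening in m; "finger_force": force on a finger pad.
Only numpy, scipy, OpenCV 4.12 (cv2) and the standard library are available. Lean on these libraries where they do the work, as an engineer would, in place of code of your own. Each camera call takes 0.05 s, during which the arm holds its last target. There are 200 camera calls.

## Task

The valve block lies flush in its tray pocket, too snug to grip: gently press down one end of its top, and if that end is solid do not force it but press the other, until the block stays tipped by itself with one end standing up and you have let go of it. Then take it by the raised end and lay it flat, right way up, in the order carton without dropping it. Leave the other goods where they are.

Things in the scene. Friction and masses are not known exactly. Their poses are not given: they have to be found in the camera images.
- valve_mid (a point): Centre (half-way up) of the loose valve block, a plain aluminium oblong on a grey plastic base, about 0.25 kg. x: its length, y: its width, z: up. Aluminium upper part 104 x 40 mm; base (lowest 12 mm) 110 x 40 mm; 35 mm high in all. It starts level, its top 1 mm below the tray's upper face, with 2 mm beside it and 7 mm at its ends.
- valve_face (a point): Centre of the valve block's flat top face, 104 mm (x) by 38 mm (y). Press 25 to 45 mm from here along +x or -x. Blocked end: gives 1 to 2 mm, then solid. Free end: yields to under 1 N and sinks 6 to 13 mm before it is solid. Which end is free differs every time and cannot be seen. More than 60 N on this face is a failure.
- rib (a point): Middle of the top of the cross rib in the pocket, 3.5 mm wide, 33 mm below the mouth; a 6 mm wide groove under the valve block sits on it. Tipped past about 10 degrees the block goes over and stays at about 17 degrees: the raised end of the aluminium then stands about 13 mm proud of the tray's upper face, falling to flush some 42 mm from that end.
- pocket (a point): Centre of the mouth of the valve block's pocket, level with the tray's flat upper face, 60 mm above the bench. x along the pocket, y across. Pocket 124 x 44 mm, 54 mm deep. The black plastic tray is fixed, 160 (x) by 124 mm (y); an equal, empty pocket lies 56 mm to the -y side. Walls beside the pockets 12 mm, end walls 18 mm.
- carton_floor (a point): Centre of the inner floor, 5 mm above the bench, of the order carton: an open, empty, fixed brown cardboard box 240 mm (x) by 190 mm (y) outside, 50 mm high, walls 5 mm.
- stock_box: Bystander: white cardboard box 90 x 60 x 50 mm, origin at the centre of its underside.
- tape_roll: Bystander: brown roll of tape, a ring 100 mm across and 48 mm high lying flat, origin at the centre of its underside.
- silencer: Bystander: upright brass cylinder 36 mm across, 70 mm high, origin at the centre of its underside.
Not all that is in view belongs to the job. What is shaped like the part that bears valve_mid but turquoise or yellow is not meant.

How it is judged:
On the way:
1. The valve block stands tipped in its pocket, one end up, and the gripper is off it (angle between valve_mid's own z axis and vertical between 0.2 and 0.6 rad and horizontal distance between valve_mid and pocket below 0.025 m and z of valve_mid in the frame of pocket below -0.004 m and contact force between valve and the arm below 0.05 N and contact force between valve and the fingers below 0.05 N), for 0.2 s.
At the end, for the whole second after the job is handed in: The valve block lies flat (within 0.1 rad), right way up and at rest on the inner floor of the order carton (its centre within 4 mm of lying height), released (x of valve_mid in the frame of carton_floor between -0.115 and 0.115 m and y of valve_mid in the frame of carton_floor between -0.09 and 0.09 m and z of valve_mid in the frame of carton_floor below 0.0215 m and angle between valve_mid's own z axis and vertical below 0.1 rad and linear speed of valve below 0.02 m/s); the robot touches nothing.
It fails at once if the top of the valve block is pressed with more than 60 N (contact force between valve_c4 and the fingers above 60 N).
It fails at once if the valve block is dropped or thrown into the carton (faster than 0.8 m/s within its walls) (horizontal distance between valve_mid and carton_floor below 0.14 m and z of valve_mid in the frame of carton_floor below 0.05 m and linear speed of valve above 0.8 m/s).
It fails at once if a bystander is shifted by more than 20 mm (distance of any of stock_box, tape_roll, silencer from where it was at the start of the episode above 0.02 m).
It also fails if it takes over 48 s, if anything falls off the work surface, if the arm or the gripper's body presses on something with over 40 N, if the wrist force passes 120 N, or if a joint passes its speed limit or range.

## Working session

There is one attempt and no reset: what is moved stays moved. The work goes in short steps, Python scripts to look and compute and a tool call to move; the robot and the scene stay as the last step left them, time stands still between calls to the robot, and variables do not carry over. Pictures are saved under pics/ and viewed, at most 10 in all, crops included, and the job is handed in when it is done.

Besides the shell and the picture viewer there is one more tool, called after "Emit:" as a command line: name --argument value ..., lists and objects as JSON in quotes. play_rows: Moves the arm, as the interface text tells. Its arguments: {"type":"object","properties":{"translation":{"type":"array","items":{"type":"array","items":{"type":"number","minimum":-1,"maximum":1}}},"twist":{"type":"array","items":{"type":"array","items":{"type":"number","minimum":-1,"maximum":1}}},"gripper":{"type":"array","items":{"type":"number"}}},"required":["translation","twist","gripper"]}

```bash
mkdir -p pics
python3 - <<'E'
from bench import robot
import cv2
for c in ["scene","side"]:
    im=robot.snapshot(c); cv2.imwrite(f"pics/{c}0.png",im[:,:,::-1])
    for n in ["valve_mid","valve_face","pocket","rib","carton_floor"]:
        print(c,n,[(d["centre"],d["score"]) for d in robot.spot_point(n,c)][:3])
    for n in ["stock_box","tape_roll","silencer"]:
        print(c,n,[(d["centre"],d["score"]) for d in robot.recognise(n,c)][:2])
print(robot.get_obs())
E
```

```text
scene valve_mid [([0.5691, -0.1275, 0.04], 0.87), ([0.7418, -0.0679, 0.014], 0.8), ([0.3979, -0.0645, 0.0164], 0.73)]
scene valve_face [([0.394, -0.0623, 0.0319], 0.82), ([0.7427, -0.0673, 0.0348], 0.79), ([0.5671, -0.1238, 0.0584], 0.69)]
scene pocket [([0.5694, -0.1267, 0.0636], 0.98)]
scene rib [([0.5673, -0.1229, 0.029], 0.98)]
scene carton_floor [([0.5524, 0.1798, 0.0046], 0.6)]
scene stock_box [([0.6183, 0.4253, 0.0488], 0.62)]
scene tape_roll [([0.4052, 0.4481, 0.04], 0.97), ([0.5715, -0.1236, 0.0585], 0.43)]
scene silencer []
side valve_mid [([0.3955, -0.0631, 0.017], 0.66), ([0.7464, -0.0634, 0.0155], 0.6), ([0.5685, -0.123, 0.0419], 0.56)]
side valve_face [([0.3962, -0.0676, 0.0376], 0.87), ([0.5707, -0.128, 0.0584], 0.79), ([0.7412, -0.0663, 0.0385], 0.67)]
side pocket [([0.5656, -0.1259, 0.0579], 0.95)]
side rib [([0.5671, -0.1278, 0.0258], 0.77)]
side carton_floor [([0.5529, 0.1813, 0.0054], 0.57)]
side stock_box [([0.6031, 0.4064, 0.0395], 0.79)]
side tape_roll [([0.3952, 0.4197, 0.0364], 0.67)]
side silencer [([0.4352, -0.3894, 0.0491], 0.59)]
{'time': 0.9, 'joint_positions': array([ 1.17092665e+00,  8.72043151e-02,  1.37069872e+00, -8.61782122e-06,
        1.68360281e+00, -1.03105906e-01]), 'qvel': array([ 3.00785805e-04,  1.42759304e-03,  6.71225067e-04, -4.75420344e-04,
       -1.88363083e-03,  5.17655301e-05]), 'joint_torque': array([-5.10866575e-04, -3.40037870e+01, -3.02595842e+01,  7.18792551e-02,
        2.37562921e-02, -6.69139112e-06]), 'tool_pos': array([0.16084395, 0.52595644, 0.40470416]), 'ee_rot': array([3.14150719e+00, 1.74519511e-05, 2.84482791e+00]), 'wrist_force': array([ 0.42073466, -0.1624062 ,  0.28476962]), 'wrist_torque': array([-2.61350298e-02, -2.19632377e-05, -3.10173068e-02]), 'finger_force': 0.0, 'width': 0.0937210847162216}
```

View pics/scene0.png

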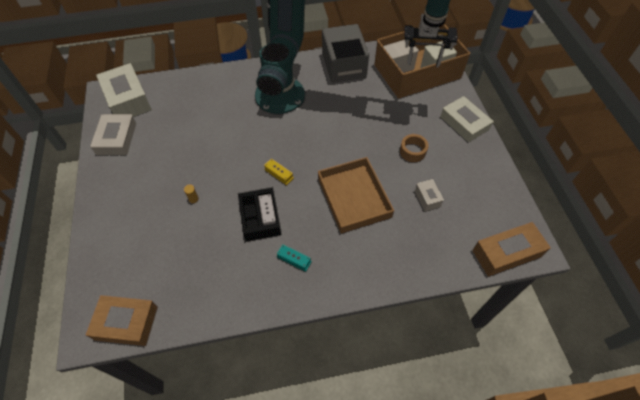

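```bash
cat > h.py <<'E'
from bench import robot
import numpy as np, cv2
from scipy.spatial.transform import Rotation as R
def cam(c):
    m=robot.camera_model(c); return np.array(m["camera_matrix"]),np.array(m["rvec"],float).ravel(),np.array(m["tvec"],float).ravel()
def ray(c,px,M=None):
    K,rv,t=M or cam(c); Rm=R.from_rotvec(rv).as_matrix(); px=np.atleast_2d(np.array(px,float))
    q=(px-K[:2,2])/[K[0,0],K[1,1]]
    if c=="wrist":
        th=np.linalg.norm(q,axis=1,keepdims=True); s=np.sinc(th/np.pi)
        d=np.hstack([q*s,np.cos(th)])
    else: d=np.hstack([q,np.ones((len(q),1))])
    return -Rm.T@t, d@Rm
def toplane(c,px,z,M=None):
    o,d=ray(c,px,M); return o+d*((z-o[2])/d[:,2:])
def delta(p,rpy=None):
    "tool-frame shift (units) and turn (units) to pose p, rpy"
    o=robot.get_obs(); T=R.from_euler("xyz",o["ee_rot"])
    t=T.inv().apply(np.array(p)-o["tool_pos"])/0.04
    r=None if rpy is None else (T.inv()*R.from_euler("xyz",rpy)).as_rotvec()/0.1
    return t.round(2), None if r is None else r.round(2)
E
python3 - <<'E'
from h import *
im=cv2.imread("pics/scene0.png"); g=im.max(2)
m=np.zeros_like(g); m[180:245,232:288]=(g[180:245,232:288]<45)*255
m=cv2.morphologyEx(m,cv2.MORPH_CLOSE,np.ones((3,3)))
c=max(cv2.findContours(m,0,2)[0],key=cv2.contourArea)
h=cv2.convexHull(c)
P=toplane("scene",h[:,0],0.06)
r=cv2.minAreaRect(P[:,:2].astype(np.float32)*1000); print(r, cv2.boxPoints(r))
for c in ["scene","side"]:
    i=cv2.imread(f"pics/{c}0.png"); K,rv,t=cam(c)
    pr=cv2.projectPoints(np.array([[.568,-.126,.06]]),rv,t,K,None)[0].ravel().astype(int); print(c,pr)
    x,y=pr; cv2.imwrite(f"pics/{c}crop.png",cv2.resize(i[y-40:y+40,x-50:x+50],None,fx=4 if 0 else 3.8,fy=3.8,interpolation=cv2.INTER_CUBIC))
a=cv2.imread("pics/scenecrop.png");b=cv2.imread("pics/sidecrop.png");cv2.imwrite("pics/both.png",np.hstack([a,b]))
M=cam("wrist"); o,d=ray("wrist",[M[0][:2,2]]); ob=robot.get_obs(); T=R.from_euler("xyz",ob["ee_rot"]).inv()
print("wristcam in tool",T.apply(o-ob["tool_pos"]),T.apply(d),M[0])
E
```

```text
((583.4112548828125, -154.01516723632812), (185.2877960205078, 118.58059692382812), 0.9439492225646973) [[ 489.8032    -96.25915 ]
 [ 491.75668  -214.82367 ]
 [ 677.0193   -211.77118 ]
 [ 675.0658    -93.206665]]
scene [266 208]
side [338 219]
wristcam in tool [ 0.07897414 -0.00011423  0.02032189] [[-2.72734988e-01 -2.68279813e-05  9.62089198e-01]] [[309.70691629   0.         321.91830878]
 [  0.         309.70691629 203.80294149]
 [  0.           0.           1.        ]]
```

View pics/both.png

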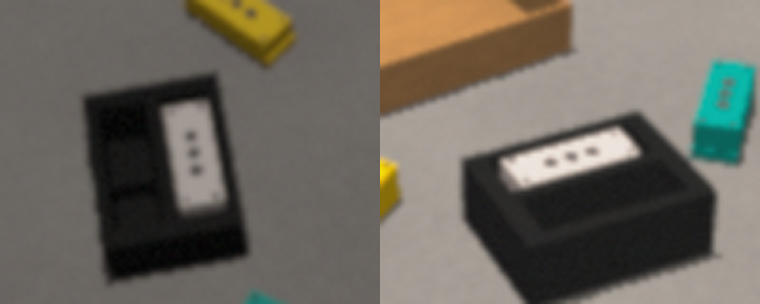

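Emit:
play_rows --translation '[[0, 0, 0], [0, 0, 0], [0, 0, 0], [-0.6, -0.96, 0], [-0.6, -0.96, 0], [-0.6, -0.96, 0], [-0.6, -0.96, 0], [-0.6, -0.96, 0]]' --twist '[[0, 0, -0.99], [0, 0, -0.99], [0, 0, -0.99], [0, 0, 0], [0, 0, 0], [0, 0, 0], [0, 0, 0], [0, 0, 0]]' --gripper '[1, 1, 1, 0, -1, -1, -1, -1]'

```text
time: 1.7
tool_pos: [0.2813, 0.3324, 0.4049]
ee_rot: [3.141, 0.001, -3.141]
wrist_force: [1.0, -0.2, 0.4]
width: 0.0575
finger_force: 0.0
```

Emit:
play_rows --translation '[[-0.6, -0.96, 0], [-0.6, -0.96, 0], [-0.6, -0.96, 0], [-0.6, -0.96, 0], [-0.6, -0.96, 0], [-0.6, -0.96, 0], [-0.6, -0.96, 0], [-0.6, -0.96, 0]]' --twist '[[0, 0, 0], [0, 0, 0], [0, 0, 0], [0, 0, 0], [0, 0, 0], [0, 0, 0], [0, 0, 0], [0, 0, 0]]' --gripper '[-1, -1, -1, -1, -1, -1, -1, -1]'

```text
time: 2.5
tool_pos: [0.4735, 0.025, 0.405]
ee_rot: [3.141, 0.001, 3.141]
wrist_force: [0.7, -0.2, -0.0]
width: 0.0005
finger_force: 0.0
```

Emit:
play_rows --translation '[[-0.6, -0.96, 0], [-0.6, -0.96, 0], [-0.6, -0.96, 0], [-0.6, -0.96, 0], [0, 0, 0], [0, 0, 0]]' --twist '[[0, 0, 0], [0, 0, 0], [0, 0, 0], [0, 0, 0], [0, 0, 0], [0, 0, 0]]' --gripper '[-1, -1, -1, -1, -1, -1]'

```text
time: 3.1
tool_pos: [0.5692, -0.1275, 0.4038]
ee_rot: [3.14, -0.002, 3.14]
wrist_force: [0.2, 1.2, -0.1]
width: 0.0004
finger_force: 0.0
```

Run:
```python
from h import *
M=cam("wrist"); im=robot.snapshot("wrist")[:,:,::-1]; cv2.imwrite("pics/w0.png",im)
for n in ["valve_mid","valve_face","pocket","rib"]:
    print(n,[(d["centre"],d["score"]) for d in robot.spot_point(n,"wrist")][:3])
np.savez("w0.npz",K=M[0],r=M[1],t=M[2])
# rectified top view at z=.059, 1px=.5mm
xs=np.arange(.46,.68,.0005); ys=np.arange(-.24,-.06,.0005)
X,Y=np.meshgrid(xs,ys[::-1]); P=np.stack([X.ravel(),Y.ravel(),np.full(X.size,.06)],1)
c=R.from_rotvec(M[1]).apply(P)+M[2]; th=np.arctan2(np.hypot(c[:,0],c[:,1]),c[:,2]); k=M[0][0,0]*th/np.hypot(c[:,0],c[:,1])
u=(c[:,0]*k+M[0][0,2]).reshape(X.shape).astype(np.float32); v=(c[:,1]*k+M[0][1,2]).reshape(X.shape).astype(np.float32)
t=cv2.remap(np.ascontiguousarray(im),u,v,cv2.INTER_CUBIC); cv2.imwrite("pics/top.png",t)
m=((t.min(2)>90)*255).astype(np.uint8); m=cv2.morphologyEx(m[100:320,80:380],cv2.MORPH_OPEN,np.ones((5,5)))
for q in cv2.findContours(m,0,2)[0]:
    if cv2.contourArea(q)>1500:
        r=cv2.minAreaRect(q); print(r, .46+(r[0][0]+80)*.0005, ys[::-1][0]-(r[0][1]+100)*.0005)
```

```text
valve_mid [([0.3993, -0.0619, 0.0218], 0.83), ([0.5674, -0.1273, 0.0424], 0.76)]
valve_face [([0.5679, -0.1269, 0.0607], 0.93), ([0.3971, -0.0632, 0.036], 0.64)]
pocket []
rib []
((160.0, 109.49998474121094), (218.99996948242188, 277.99993896484375), 90.0) 0.5800000000000001 -0.1652499923706053
```

View pics/top.png

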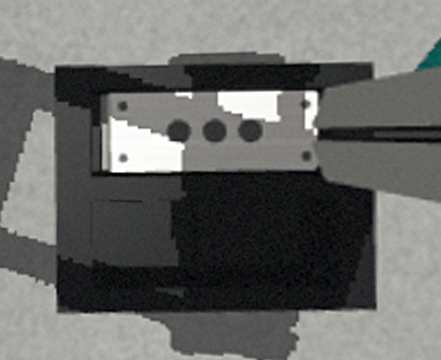

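Emit:
play_rows --translation '[[0.98, 0.03, 0.4], [0, 0, 0.8], [0, 0, 0.8], [0, 0, 0.8], [0, 0, 0.4], [0, 0, 0.2], [0, 0, 0], [0, 0, 0]]' --twist '[[0, 0, 0], [0, 0, 0], [0, 0, 0], [0, 0, 0], [0, 0, 0], [0, 0, 0], [0, 0, 0], [0, 0, 0]]' --gripper '[-1, -1, -1, -1, -1, -1, -1, -1]'

```text
time: 4.15
tool_pos: [0.5301, -0.1253, 0.2701]
ee_rot: [-3.141, 0.002, -3.141]
wrist_force: [0.5, -0.2, 0.3]
width: 0.0006
finger_force: 0.0
```

Top expected at TCP z≈0.258; approach in small steps.

Emit:
play_rows --translation '[[0, 0, 0.1], [0, 0, 0.05], [0, 0, 0.05], [0, 0, 0.05], [0, 0, 0.025], [0, 0, 0]]' --twist '[[0, 0, 0], [0, 0, 0], [0, 0, 0], [0, 0, 0], [0, 0, 0], [0, 0, 0]]' --gripper '[-1, -1, -1, -1, -1, -1]'

```text
time: 4.75
tool_pos: [0.5297, -0.1256, 0.2574]
ee_rot: [3.141, -0.0, -3.141]
wrist_force: [0.5, -0.2, 0.1]
width: 0.0005
finger_force: 0.0
```

Emit:
play_rows --translation '[[0, 0, 0.03], [0, 0, 0.03], [0, 0, 0]]' --twist '[[0, 0, 0], [0, 0, 0], [0, 0, 0]]' --gripper '[-1, -1, -1]'

```text
time: 5.05
tool_pos: [0.5298, -0.1255, 0.255]
ee_rot: [3.141, -0.0, -3.141]
wrist_force: [-0.0, -0.1, 1.5]
width: 0.0001
finger_force: 0.0
```

Emit:
play_rows --translation '[[0, 0, 0.025], [0, 0, 0]]' --twist '[[0, 0, 0], [0, 0, 0]]' --gripper '[-1, -1]'

```text
time: 5.25
tool_pos: [0.5298, -0.1255, 0.2541]
ee_rot: [3.141, -0.0, -3.141]
wrist_force: [-0.1, -0.4, -0.4]
width: 0.0005
finger_force: 0.0
```

Emit:
play_rows --translation '[[0, 0, 0.025], [0, 0, 0]]' --twist '[[0, 0, 0], [0, 0, 0]]' --gripper '[-1, -1]'

```text
time: 5.45
tool_pos: [0.5298, -0.1255, 0.2531]
ee_rot: [3.141, -0.0, -3.141]
wrist_force: [-0.0, 0.4, 0.3]
width: 0.0007
finger_force: 0.0
```

Emit:
play_rows --translation '[[0, 0, 0.025], [0, 0, 0.025], [0, 0, 0]]' --twist '[[0, 0, 0], [0, 0, 0], [0, 0, 0]]' --gripper '[-1, -1, -1]'

```text
time: 5.75
tool_pos: [0.5299, -0.1256, 0.2514]
ee_rot: [-3.142, 0.0, -3.141]
wrist_force: [-0.9, -0.2, 1.5]
width: 0.0004
finger_force: 0.5
```

Emit:
play_rows --translation '[[0, 0, 0.025], [0, 0, 0.025], [0, 0, 0]]' --twist '[[0, 0, 0], [0, 0, 0], [0, 0, 0]]' --gripper '[-1, -1, -1]'

```text
time: 6.05
tool_pos: [0.53, -0.1256, 0.2509]
ee_rot: [-3.141, 0.001, -3.141]
wrist_force: [-2.3, 1.1, 6.5]
width: 0.0006
finger_force: 3.7
```

Emit:
play_rows --translation '[[0, 0, -0.1], [0, 0, -0.5], [0, 0, -1], [0, 0, -1], [0.5, 0, -1], [0, 0, 0], [0, 0, 0]]' --twist '[[0, 0, 0], [0, 0, 0], [0, 0, 0], [0, 0, 0], [0, 0, 0], [0, 0, 0], [0, 0, 0]]' --gripper '[-1, -1, -1, 0, 1, 1, 1]'

```text
time: 6.75
tool_pos: [0.5097, -0.1256, 0.3943]
ee_rot: [-3.141, 0.003, 3.142]
wrist_force: [-0.5, -0.3, -0.7]
width: 0.0288
finger_force: 0.0
```

Run:
```python
from h import *
im=robot.snapshot("wrist")[:,:,::-1]; cv2.imwrite("pics/w1.png",im)
s=robot.snapshot("side")[:,:,::-1][179:259,288:388]
cv2.imwrite("pics/c1.png",np.hstack([cv2.resize(im[:, 120:520],(400,400)),cv2.resize(s,(400,400*80//80),interpolation=cv2.INTER_CUBIC)]))
for n in ["valve_mid","valve_face"]:
  for c in ["wrist","side"]:
    print(n,[(d["centre"],d["score"]) for d in robot.spot_point(n,c)][:3])
```

```text
valve_mid [([0.5625, -0.1266, 0.0405], 0.88), ([0.7492, -0.0642, 0.0164], 0.64), ([0.3992, -0.0637, 0.0234], 0.59)]
valve_mid [([0.3963, -0.0612, 0.0164], 0.85), ([0.5637, -0.1238, 0.0449], 0.83), ([0.7437, -0.063, 0.0166], 0.81)]
valve_face [([0.3971, -0.0605, 0.0339], 0.89), ([0.7453, -0.0644, 0.0378], 0.8), ([0.561, -0.1247, 0.0603], 0.7)]
valve_face [([0.3976, -0.0642, 0.0385], 0.86), ([0.7429, -0.0661, 0.0354], 0.67), ([0.609, 0.4334, 0.001], 0.66)]
```

View pics/c1.png

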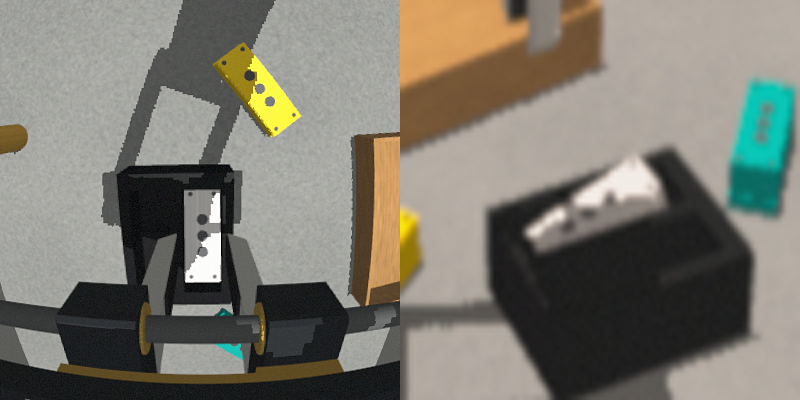

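Emit:
play_rows --translation '[[-0.8, -0.03, 0], [-0.8, 0, 0.4], [-0.66, 0, 0.7], [0, 0, 0.7], [0, 0, 0.7], [0, 0, 0.5], [0, 0, 0.2], [0, 0, 0]]' --twist '[[0, 0, 0], [0, 0, 0], [0, 0, 0], [0, 0, 0], [0, 0, 0], [0, 0, 0], [0, 0, 0], [0, 0, 0]]' --gripper '[1, 1, 1, 1, 1, 1, 1, 1]'

```text
time: 7.85
tool_pos: [0.5998, -0.1266, 0.263]
ee_rot: [3.14, -0.004, -3.141]
wrist_force: [0.5, -0.8, 0.2]
width: 0.0939
finger_force: 0.0
```

Emit:
play_rows --translation '[[0, 0, 0], [0, 0, 0]]' --twist '[[0, 0, 0], [0, 0, 0]]' --gripper '[1, 1]'

```text
time: 8.05
tool_pos: [0.6007, -0.1269, 0.2671]
ee_rot: [-3.141, 0.003, -3.141]
wrist_force: [0.0, -0.3, 0.4]
width: 0.0943
finger_force: 0.0
```

Emit:
play_rows --translation '[[0, 0, 0.13], [0, 0, 0], [0, 0, 0]]' --twist '[[0, 0, 0], [0, 0, 0], [0, 0, 0]]' --gripper '[1, 1, 1]'

```text
time: 8.35
tool_pos: [0.6001, -0.1267, 0.2602]
ee_rot: [3.142, 0.0, -3.141]
wrist_force: [0.3, 0.5, -0.9]
width: 0.0938
finger_force: 0.0
```

Emit:
play_rows --translation '[[0, 0, 0], [0, 0, 0], [0, 0, 0], [0, 0, 0], [0, 0, 0], [0, 0, 0], [0, 0, 0], [0, 0, 0]]' --twist '[[0, 0, 0], [0, 0, 0], [0, 0, 0], [0, 0, 0], [0, 0, 0], [0, 0, 0], [0, 0, 0], [0, 0, 0]]' --gripper '[0.2, -0.1, -0.3, -1, -1, -1, -1, -1]'

```text
time: 9.15
tool_pos: [0.6002, -0.1267, 0.26]
ee_rot: [3.141, 0.0, -3.141]
wrist_force: [0.4, -0.1, -0.6]
width: 0.0398
finger_force: 30.0
```

Gripped at 40 mm, 30 N. Lift slowly.

Emit:
play_rows --translation '[[0, 0, -0.05], [0, 0, -0.1], [0, 0, -0.15], [0, 0, -0.2], [0, 0, -0.25], [0, 0, -0.25], [0, 0, -0.25], [0, 0, -0.25]]' --twist '[[0, 0, 0], [0, 0, 0], [0, 0, 0], [0, 0, 0], [0, 0, 0], [0, 0, 0], [0, 0, 0], [0, 0, 0]]' --gripper '[-1, -1, -1, -1, -1, -1, -1, -1]'

```text
time: 9.95
tool_pos: [0.6002, -0.1267, 0.3214]
ee_rot: [-3.141, 0.001, -3.141]
wrist_force: [-1.0, 0.3, -3.6]
width: 0.04
finger_force: 30.0
```

Emit:
play_rows --translation '[[0, 0, -0.3], [0, 0, -0.3], [0, 0, -0.3], [0, 0, -0.3], [0, 0, -0.3], [0, 0, -0.2], [0, 0, 0]]' --twist '[[0, 0, 0], [0, 0, 0], [0, 0, 0], [0, 0, 0], [0, 0, 0], [0, 0, 0], [0, 0, 0]]' --gripper '[-1, -1, -1, -1, -1, -1, -1]'

```text
time: 10.65
tool_pos: [0.6004, -0.1268, 0.3901]
ee_rot: [-3.141, 0.003, -3.141]
wrist_force: [-0.6, -1.0, -1.9]
width: 0.0394
finger_force: 30.0
```

Run:
```python
from h import *
im=robot.snapshot("wrist")[:,:,::-1]
s=robot.snapshot("side")[:,:,::-1][139:259,278:398]
cv2.imwrite("pics/c2.png",np.hstack([cv2.resize(im[:, 120:520],(400,400)),cv2.resize(s,(400,400),interpolation=cv2.INTER_CUBIC)]))
for n in ["valve_mid","valve_face"]:
  for c in ["wrist","side"]:
    print(n,[(d["centre"],d["score"]) for d in robot.spot_point(n,c)][:3])
```

```text
valve_mid [([0.5656, -0.1276, 0.1694], 0.85), ([0.3974, -0.0602, 0.0186], 0.82), ([0.7474, -0.0628, 0.0143], 0.63)]
valve_mid [([0.5631, -0.128, 0.1713], 0.71), ([0.3987, -0.0645, 0.0172], 0.62), ([0.7446, -0.0651, 0.0155], 0.56)]
valve_face [([0.7454, -0.0642, 0.0388], 0.81), ([0.3996, -0.0636, 0.0356], 0.65), ([0.5619, -0.13, 0.1878], 0.57)]
valve_face [([0.3973, -0.0672, 0.0396], 0.73), ([0.7411, -0.0653, 0.0369], 0.69), ([0.5622, -0.1292, 0.1814], 0.57)]
```

View pics/c2.png

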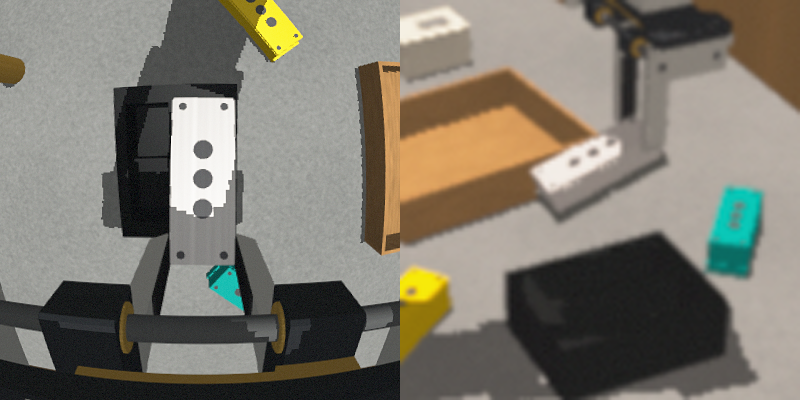

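Emit:
play_rows --translation '[[-0.4, 0, 0], [-0.4, 0, 0], [-0.4, 0, 0], [-0.08, 0, 0], [0, 0, 0], [0, 0, 0], [0, 0, 0], [0, 0, 0]]' --twist '[[0, 0, 0], [0, 0, 0], [0, 0, 0], [0, 0.4, 0], [0, 0.7, 0], [0, 0.7, 0], [0, 0.7, 0], [0, 0.47, 0]]' --gripper '[-1, -1, -1, -1, -1, -1, -1, -1]'

```text
time: 11.75
tool_pos: [0.6518, -0.1268, 0.3872]
ee_rot: [3.141, -0.3, -3.141]
wrist_force: [0.2, -0.2, -2.6]
width: 0.0395
finger_force: 30.0
```

Emit:
play_rows --translation '[[0, 0.3, 0], [0, 0.5, 0], [0, 0.6, 0], [0, 0.6, 0], [0, 0.6, 0], [0, 0.6, 0], [0, 0.6, 0], [0, 0.6, 0]]' --twist '[[0, 0, 0], [0, 0, 0], [0, 0, 0], [0, 0, 0], [0, 0, 0], [0, 0, 0], [0, 0, 0], [0, 0, 0]]' --gripper '[-1, -1, -1, -1, -1, -1, -1, -1]'

```text
time: 12.55
tool_pos: [0.6511, 0.0511, 0.3881]
ee_rot: [3.141, -0.295, -3.141]
wrist_force: [0.6, -0.3, -2.4]
width: 0.0392
finger_force: 30.0
```

Emit:
play_rows --translation '[[0, 0.6, 0], [0, 0.6, 0], [0, 0.6, 0], [0, 0.6, 0], [0, 0.5, 0], [0, 0.37, 0], [0, 0, 0], [0, 0, 0]]' --twist '[[0, 0, 0], [0, 0, 0], [0, 0, 0], [0, 0, 0], [0, 0, 0], [0, 0, 0], [0, 0, 0], [0, 0, 0]]' --gripper '[-1, -1, -1, -1, -1, -1, -1, -1]'

```text
time: 13.35
tool_pos: [0.6512, 0.1801, 0.388]
ee_rot: [-3.141, -0.297, -3.141]
wrist_force: [0.6, -0.2, -3.1]
width: 0.0396
finger_force: 30.0
```

Run:
```python
from h import *
o=robot.get_obs(); print(o["tool_pos"],o["ee_rot"],o["width"])
im=robot.snapshot("wrist")[:,:,::-1]
s=robot.snapshot("side")[:,:,::-1]
cv2.imwrite("pics/c3.png",np.hstack([cv2.resize(im[:, 120:520],(400,400)),cv2.resize(s[20:220,160:360],(400,400),interpolation=cv2.INTER_CUBIC)]))
for n in ["valve_mid","valve_face","carton_floor"]:
  for c in ["wrist","side"]:
    print(n,[(d["centre"],d["score"]) for d in robot.spot_point(n,c)][:3])
```

```text
[0.65122641 0.18010538 0.38799352] [-3.14099853 -0.29667144 -3.1412642 ] 0.039649816165375454
valve_mid [([0.749, -0.0642, 0.0165], 0.94), ([0.5532, 0.1788, 0.1879], 0.93), ([0.3963, -0.0622, 0.0208], 0.92)]
valve_mid [([0.7428, -0.066, 0.0156], 0.82), ([0.3935, -0.0632, 0.0167], 0.7), ([0.5525, 0.18, 0.1918], 0.69)]
valve_face [([0.3972, -0.0619, 0.0338], 0.85), ([0.5494, 0.1792, 0.2099], 0.76), ([0.742, -0.0631, 0.0374], 0.72)]
valve_face [([0.7399, -0.0664, 0.0372], 0.69), ([0.3979, -0.0668, 0.0413], 0.66), ([0.5528, 0.1759, 0.2004], 0.62)]
carton_floor []
carton_floor [([0.5523, 0.1797, 0.003], 0.78)]
```

View pics/c3.png

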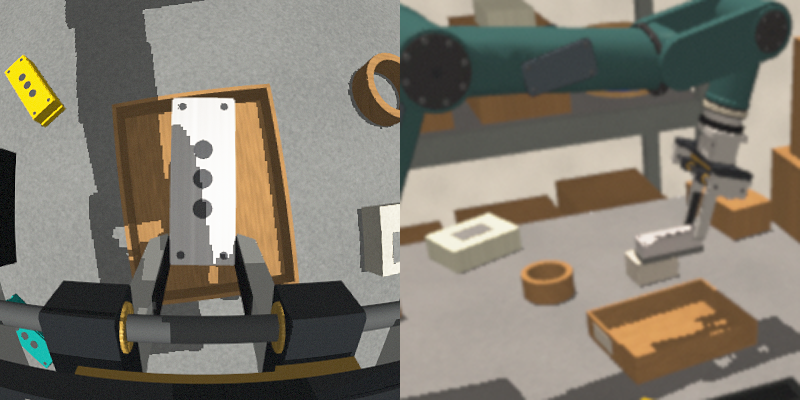

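Emit:
play_rows --translation '[[-0.088, 0, 0.287], [-0.146, 0, 0.478], [-0.176, 0, 0.574], [-0.176, 0, 0.574], [-0.176, 0, 0.574], [-0.146, 0, 0.478], [-0.117, 0, 0.382], [-0.06, 0, 0.191]]' --twist '[[0, 0, 0], [0, 0, 0], [0, 0, 0], [0, 0, 0], [0, 0, 0], [0, 0, 0], [0, 0, 0], [0, 0, 0]]' --gripper '[-1, -1, -1, -1, -1, -1, -1, -1]'

```text
time: 14.55
tool_pos: [0.6509, 0.1799, 0.2373]
ee_rot: [-3.141, -0.301, 3.142]
wrist_force: [-1.3, -0.2, -2.7]
width: 0.0396
finger_force: 30.0
```

Emit:
play_rows --translation '[[-0.03, 0, 0.096], [0, 0, 0], [0, 0, 0], [0, 0, 0]]' --twist '[[0, 0, 0], [0, 0, 0], [0, 0, 0], [0, 0, 0]]' --gripper '[-1, -1, -1, -1]'

```text
time: 14.95
tool_pos: [0.6518, 0.1801, 0.2375]
ee_rot: [3.141, -0.295, -3.141]
wrist_force: [0.2, -0.1, -2.5]
width: 0.0394
finger_force: 30.0
```

Contact is expected near z = 0.222; about 15 mm to go, slowly.

Emit:
play_rows --translation '[[-0.03, 0, 0.096], [-0.03, 0, 0.096], [-0.022, 0, 0.072], [0, 0, 0], [0, 0, 0]]' --twist '[[0, 0, 0], [0, 0, 0], [0, 0, 0], [0, 0, 0], [0, 0, 0]]' --gripper '[-1, -1, -1, -1, -1]'

```text
time: 15.45
tool_pos: [0.6514, 0.1801, 0.2247]
ee_rot: [-3.142, -0.298, -3.141]
wrist_force: [-0.1, -0.1, -2.1]
width: 0.0394
finger_force: 30.0
```

Emit:
play_rows --translation '[[-0.008, 0, 0.024], [-0.008, 0, 0.024], [0, 0, 0]]' --twist '[[0, 0, 0], [0, 0, 0], [0, 0, 0]]' --gripper '[-1, -1, -1]'

```text
time: 15.75
tool_pos: [0.6515, 0.1801, 0.2228]
ee_rot: [3.142, -0.297, -3.141]
wrist_force: [-0.3, -0.3, -3.6]
width: 0.0394
finger_force: 30.0
```

Emit:
play_rows --translation '[[-0.008, 0, 0.024], [0, 0, 0]]' --twist '[[0, 0, 0], [0, 0, 0]]' --gripper '[-1, -1]'

```text
time: 15.95
tool_pos: [0.6516, 0.1801, 0.222]
ee_rot: [3.141, -0.297, -3.141]
wrist_force: [-0.2, 1.0, -1.8]
width: 0.0395
finger_force: 30.0
```

Emit:
play_rows --translation '[[-0.008, 0, 0.024], [0, 0, 0]]' --twist '[[0, 0, 0], [0, 0, 0]]' --gripper '[-1, -1]'

```text
time: 16.15
tool_pos: [0.6517, 0.1801, 0.2211]
ee_rot: [3.141, -0.297, -3.141]
wrist_force: [0.2, -0.7, -0.9]
width: 0.0394
finger_force: 30.0
```

Contact is just starting to unload; one more step, then release.

Emit:
play_rows --translation '[[-0.008, 0, 0.024], [0, 0, 0]]' --twist '[[0, 0, 0], [0, 0, 0]]' --gripper '[-1, -1]'

```text
time: 16.35
tool_pos: [0.6518, 0.1801, 0.2206]
ee_rot: [3.141, -0.296, -3.141]
wrist_force: [0.8, 0.2, 1.5]
width: 0.0396
finger_force: 30.0
```

Emit:
play_rows --translation '[[0, 0, 0], [0, 0, 0], [0, 0, 0], [0, 0, 0], [0, 0, 0], [0, 0, 0]]' --twist '[[0, 0, 0], [0, 0, 0], [0, 0, 0], [0, 0, 0], [0, 0, 0], [0, 0, 0]]' --gripper '[0, 0.4, 0.6, 0.6, 0.6, 0.6]'

```text
time: 16.95
tool_pos: [0.6516, 0.1801, 0.2199]
ee_rot: [3.141, -0.297, -3.141]
wrist_force: [-0.2, -0.2, 0.6]
width: 0.075
finger_force: 0.0
```

Emit:
play_rows --translation '[[0, 0, -0.2], [0, 0, -0.5], [0, 0, -0.9], [0, 0, -0.9], [0, 0, -0.9], [0, 0, 0], [0, 0, 0]]' --twist '[[0, 0, 0], [0, 0, 0], [0, 0, 0], [0, 0, 0], [0, 0, 0], [0, 0, 0], [0, 0, 0]]' --gripper '[0.6, 0.6, 0.6, 0.6, 0.6, 0.6, 0.6]'

```text
time: 17.65
tool_pos: [0.6916, 0.18, 0.3514]
ee_rot: [3.141, -0.294, -3.141]
wrist_force: [0.6, 0.4, 0.2]
width: 0.0755
finger_force: 0.0
```

Run:
```python
from h import *
im=robot.snapshot("wrist")[:,:,::-1]
s=robot.snapshot("side")[:,:,::-1]
cv2.imwrite("pics/c4.png",np.hstack([cv2.resize(im[:, 120:520],(400,400)),cv2.resize(s[60:260,160:360],(400,400),interpolation=cv2.INTER_CUBIC)]))
for n in ["valve_mid","valve_face"]:
  for c in ["wrist","side"]:
    print(n,[(d["centre"],d["score"]) for d in robot.spot_point(n,c)][:3])
```

```text
valve_mid [([0.3966, -0.065, 0.0215], 0.61)]
valve_mid [([0.3955, -0.0634, 0.0186], 0.86), ([0.7412, -0.0636, 0.0162], 0.81), ([0.5513, 0.1801, 0.0264], 0.66)]
valve_face [([0.5512, 0.1802, 0.0415], 0.94), ([0.3973, -0.061, 0.0349], 0.78)]
valve_face [([0.5519, 0.1775, 0.0364], 0.93), ([0.398, -0.067, 0.0414], 0.92), ([0.7414, -0.0689, 0.0373], 0.86)]
```

View pics/c4.png

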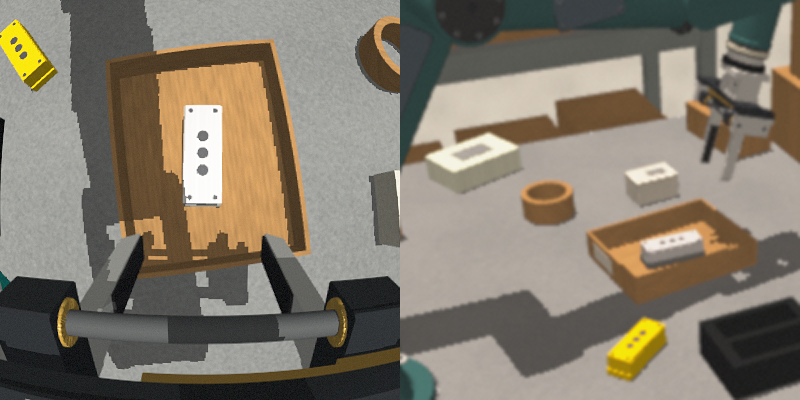

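The block lies flat, holes up, in the middle of the carton (wrist view around (203,155)), and the gripper is clear of it.

```bash
python3 -c "
from bench import robot
print(robot.close_job())"
```

```text
the job is handed in; nothing more can be done
None
```

The job is handed in: I tipped the valve block with a light press on its -x end, let go, lifted it by the raised end and laid it flat, right way up, in the order carton. The last pictures show it released near the middle of the carton; the hand-in call gave no verdict back.

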